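# True up a profile frame corner with the assembly square and hold it

## Task

The upright of this aluminium frame leans in because its joint bolt is only nipped up. Take the assembly square and, lying flat on the bench, press it fully home into the inside corner of the frame, so that one leg bears along the base rail, the other along the upright, and the upright has swung out to stand square to the rail. Finish while still gripping the square and pressing it against both, ready for the bolt to be tightened, and leave the other things on the bench where they are.

Things in the scene. Friction and masses are not known exactly. Their poses are not given: they have to be found in the camera images.
- rail: base rail of the frame corner, fixed to the bench: 40 x 40 mm slotted aluminium profile. Origin: the true inside corner, at bench level. Runs along its y axis from y = -300 to +80 mm; inner face at x = 0, facing -x; back at x = 40. The square belongs at x < 0, y < 0. A steel T-plate with bolts lies on top of the joint (to 51 mm high), clear of the open corner.
- upright (a joint): swing of the upright (40 x 40 mm profile, x = -3 to -290 mm of rail) about its bolt, a vertical axis at x = -30, y = 20: 0 = square (inner face in the plane y = 0 of rail, body at y = 0 to 40), positive = free end leans into the corner (to -y). Starts 0.035 to 0.09, range -0.06 to 0.1 rad. Stiff by friction only, 0.22 N m: stays where pushed.
- square: assembly square, plain aluminium, about 0.4 kg, flat on the bench: two legs at a right angle, 170 mm long, 22 wide, 20 thick, with a diagonal brace; slides easily on the profile. Origin: the outer corner, at the underside (a 10 mm notch is cut there). Legs run along its -x and -y; outer faces at y = 0 and x = 0. When home in the corner its origin and axes coincide with those of rail.
- square_grip (a point): middle of the brace's top face, x = y = -70, z = 20 mm in square. The brace (14 mm wide, 20 thick) runs along x = -y of square; grip it here across its width, fingers closing along the diagonal through the outer corner. 50 mm free inside the triangle for one finger, open bench on the other side.
- spool: bystander: spool of copper wire with black flanges, 84 mm across, 60 mm high, origin under its centre; leave alone
- meter: bystander: black handheld meter lying on its back, 160 x 78 x 40 mm, origin under its centre; leave alone
- hexkey: bystander: T-handled hex key lying on the bench, 80 mm black handle along its y and a 140 mm steel shank along -x, 12 mm high, origin under the middle of the handle; leave alone
Not all that is in view belongs to the job. Several things have the shape of the square; the one meant has the colours described above.

How it is judged:
By the outcome, as a careful person would: the job done as asked, in the order asked, and still so for the second after the job is handed in, while the arm keeps its last pose, push and grip.
It also fails if it takes over 64 s, if anything falls off the work surface, if the arm or the gripper's body presses on something with over 40 N, if the wrist force passes 120 N, or if a joint passes its speed limit or range.

## Robot

A 6-joint arm with a two-finger parallel gripper is mounted at the origin on the work surface. World frame = base frame: x ahead of the robot, y to its left, z up, the work surface at z = 0. Lengths are in m, angles in rad, forces in N, time in s.
With the tool pointing down it reaches from about 0.275 to 0.85 m from the base axis. Payload 5.2 kg.
Tool frame: the origin (TCP) lies midway between the tips of the shut fingers; the grasp point (between the pads) lies 19 mm behind it; z points along the fingers, y is the line along which they close (so a half turn about z gives the same grasp; the last joint's range is limited). The gripper opens to 85 mm and grips with 20 to 120 N. Pads are 22 mm wide; open, the fingers measure 114 mm over their backs; the gripper's body (76 mm by 85 mm) begins 54 mm behind the grasp point. The pads swing forward as they close: fully open they stand 13 mm farther back than shut.
Start: joints at [-1.394, 0.259, 1.535, -0, 1.348, -0.203], TCP at [0.204, -0.511, 0.231] pointing down, gripper open.
Joint ranges: [-3.14, 3.14], [-0.91, 2.08], [0.19, 2.58], [-1.22, 4.36], [0.22, 2.71], [-3.12, 3.12]. Speed limits (rad/s): [2.57, 2.57, 3.14, 3.14, 3.14, 3.14].

## Interface

Orientations are given as a 3x3 rotation matrix whose columns are the frame's x, y, z axes.
In Python, from plant import r gives the robot as it stands.
- The arm moves only by the tool step_arm, never from a script. Its argument "commands" is text: rows parted by semicolons, each of 6 numbers parted by spaces: the shift along the tool's x, y, z in mm, then the turn, a rotation vector about the tool's x, y, z in rad. In form: tx ty tz wx wy wz; .... A call has 1 to 20 rows; each row shifts and turns the commanded pose from where the row before left it, along the tool's axes as they then stand; what a row does not reach is not made up. A row lasts 1/8 s, in which the tool goes at most 62.5 mm and 10.7 degrees, less where a joint would pass 70% of its speed; a pose out of reach is approached as far as the arm can. A call with a gripper value outside its range is refused whole. "claw" is the finger opening in mm, from 0 to 85.4, set as the call begins (left out, the last holds). The fingers move at their own pace and stop on an object; "force" is the grip in N (left out, the last holds). Time passes only in rows, so rows that do not move let the fingers close. It gives the time, the measured TCP pose, the force, the opening and the grip force at its end, in the units of the state.
- r.get_obs(): the state, without advancing time (a new reading comes with each control period).
- r.capture(name): name is "scene" or "top"; returns the picture (384x512x3 uint8, red, green, blue); there is no depth.
- r.camera_info(name): a dict with "mtx" (3x3 intrinsics, pixels), "rvec" (rotation vector, rad) and "tvec" (3), from world to camera coordinates, as OpenCV has them. Camera axes: x right, y down, z forward; pixel columns grow to the right and rows downward; lengths in m; the calibration is good to about 2 mm. A picture is of the moment at which its call begins. camera_info takes no time and is no camera call.
- r.finish_job(): hands the job in; it is judged then, once.
The state is a dict: "time_s": time; "q": joint angles; "qd": joint speeds; "joint_torque": joint torques, N m; "tool_pos": TCP position; "tool_rot": TCP orientation; "contact_force": force on the tool from outside, world axes, zero at the start; "wrist_torque": the same for the moment, N m; "finger_gap": finger opening in m; "gripper_force": force on a finger pad.
Only numpy, scipy, OpenCV 4.12 (cv2) and the standard library are available. Lean on these libraries where they do the work, as an engineer would, in place of code of your own. Each camera call takes 0.05 s, during which the arm holds its last target. There are 200 camera calls.

## Working session

There is one attempt and no reset: what is moved stays moved. The work goes in short steps, Python scripts to look and compute and a tool call to move; the robot and the scene stay as the last step left them, time stands still between calls to the robot, and variables do not carry over. Pictures are saved under pics/ and viewed, at most 10 in all, crops included, and the job is handed in when it is done.

Besides the shell and the picture viewer there is one more tool, called after "Call:" by a JSON object that holds its "name" and its "arguments". step_arm: Moves the arm, as the interface text tells. Its arguments: {"type":"object","properties":{"commands":{"type":"string"},"claw":{"type":"number"},"force":{"type":"number"}},"required":["commands"]}

```bash
mkdir -p pics; cat > h.py <<'E'
import numpy as np, cv2
from plant import r
def cam(n):
    c=r.camera_info(n); return np.array(c["mtx"],float),cv2.Rodrigues(np.array(c["rvec"],float))[0],np.array(c["tvec"],float).ravel()
def ray(n,uv,z):
    K,R,t=cam(n); d=R.T@np.linalg.inv(K)@np.array([uv[0],uv[1],1.]); o=-R.T@t
    return o+d*(z-o[2])/d[2]
def proj(n,P):
    K,R,t=cam(n); p=K@(R@np.array(P,float)+t); return p[:2]/p[2]
def snap(n,f):
    im=r.capture(n)[:,:,::-1].copy(); cv2.imwrite(f,im); return im
E
python3 - <<'E'
from h import *
a=snap("top","pics/top0.png");b=snap("scene","pics/scene0.png")
for n in("top","scene"):
    K,R,t=cam(n);print(n,-R.T@t,K[0,0],R[2])
E
```

```text
top [0.40942809 0.13907229 1.38382571] 432.2699476195784 [ 0.09072518  0.00292387 -0.99587167]
scene [ 1.56229996 -0.21169     0.92555609] 438.0665422456982 [-0.72743388  0.23518939 -0.64461298]
```

View pics/top0.png

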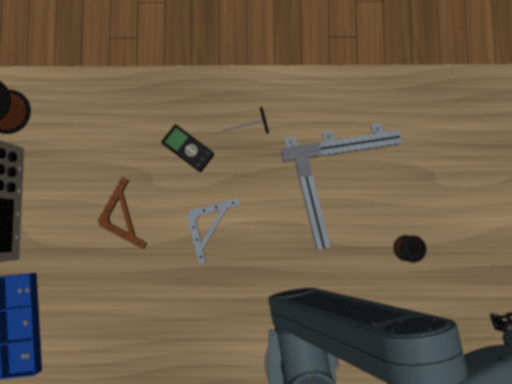

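View pics/scene0.png

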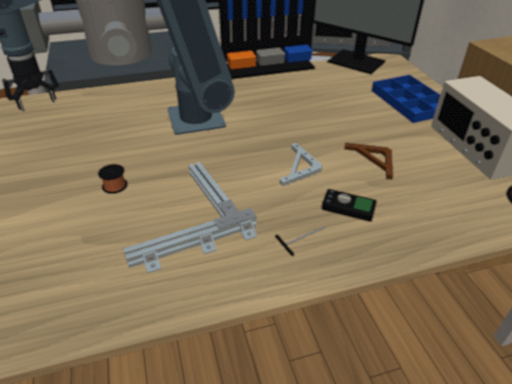

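The top view shows two things shaped like the square: plain aluminium at (210,228) and brown at (123,215). I choose the aluminium one. The rail runs from (285,152) to (400,137), the upright goes down to (322,248), and the open corner is near (317,157). I'll check both in a close crop.

```bash
python3 - <<'E'
from h import *
a=cv2.imread("pics/top0.png")
c1=cv2.resize(a[190:275,175:255],None,fx=5,fy=5,interpolation=cv2.INTER_CUBIC)
c2=cv2.resize(a[120:255,275:410],None,fx=4,fy=4,interpolation=cv2.INTER_CUBIC)
o=np.zeros((540,400+540,3),np.uint8);o[:425,:400]=c1;o[:540,400:]=c2
cv2.imwrite("pics/crop0.png",cv2.resize(o,(800,460)))
for p in[(190,212),(238,202),(201,262),(317,157),(322,248),(400,137),(410,248)]:print(p,ray("top",p,.02))
hsv=cv2.cvtColor(a,cv2.COLOR_BGR2HSV)
for p in[(194,230),(310,200),(350,146),(240,240),(300,154)]:print(p,hsv[p[1],p[0]])
E
```

```text
(190, 212) [0.46756603 0.34791543 0.02      ]
(238, 202) [0.4986242  0.19642919 0.02      ]
(201, 262) [0.31135414 0.31196403 0.02      ]
(317, 157) [ 0.64148259 -0.05555266  0.02      ]
(322, 248) [ 0.35347362 -0.06644115  0.02      ]
(400, 137) [ 0.70516162 -0.32217348  0.02      ]
(410, 248) [ 0.35256069 -0.3414636   0.02      ]
(194, 230) [102  29 134]
(310, 200) [105  29 107]
(350, 146) [103  28 127]
(240, 240) [ 17  90 128]
(300, 154) [108  13  99]
```

View pics/crop0.png

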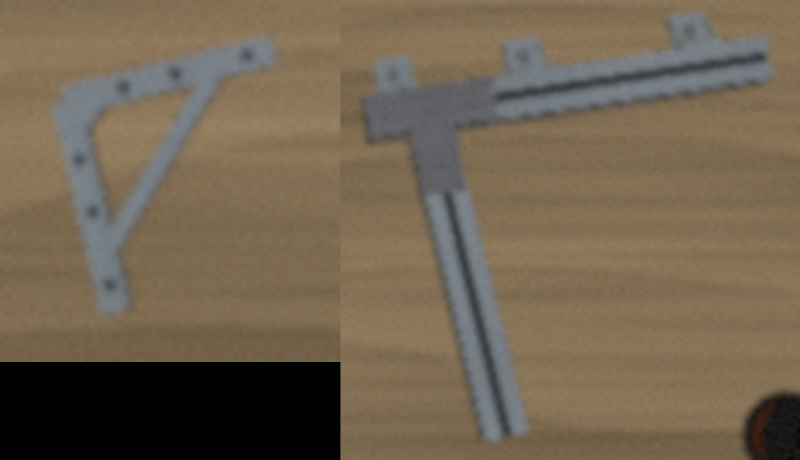

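The crop confirms it: the left piece is plain aluminium with a notched outer corner at about (190,212) and its brace on the lower right. The frame's open corner is right of the upright. Next I'll fit sub-pixel edges.

```bash
cat > meas.py <<'E'
from h import *
def blue(im): 
    f=im.astype(float); return cv2.GaussianBlur((f[:,:,0]-f[:,:,2])/(f.sum(2)/3+20),(0,0),.7)
def line(n,B,p0,p1,z,off=8,skip=.08):
    """edge points near segment p0-p1 (px): strongest gradient along the normal; world line fit on plane z"""
    p0,p1=np.array(p0,float),np.array(p1,float); d=(p1-p0)/np.linalg.norm(p1-p0); nn=np.array([-d[1],d[0]])
    s=np.arange(-off,off+.01,.1); pts=[]
    for a in np.arange(skip,1-skip,.02):
        c=p0+(p1-p0)*a; q=(c+s[:,None]*nn).astype(np.float32)
        v=cv2.remap(B.astype(np.float32),q[:,0].reshape(-1,1),q[:,1].reshape(-1,1),cv2.INTER_LINEAR).ravel()
        g=np.abs(np.gradient(v)); g[np.abs(g)<g.max()*.5]=0
        k=np.argmax(g); lo,hi=max(k-15,0),k+16
        pts.append(c+nn*(s[lo:hi]*g[lo:hi]).sum()/g[lo:hi].sum())
    W=np.array([ray(n,p,z)[:2] for p in pts],np.float32)
    vx,vy,x,y=cv2.fitLine(W,cv2.DIST_HUBER,0,.001,.001).ravel()
    res=(W-[x,y])@[-vy,vx]
    return np.array([x,y]),np.array([vx,vy]),np.degrees(np.arctan2(vy,vx)),np.std(res)*1e3
def meet(a,b):
    k=np.linalg.solve(np.array([a[1],-b[1]]).T,b[0]-a[0]); return a[0]+k[0]*a[1]
E
python3 - <<'E'
from meas import *
a=cv2.imread("pics/top0.png");B=blue(a);print(B[230,194],B[240,240],B[146,350])
A=line("top",B,(194,211),(236,200),.02,4);print("sq leg -y outer",A)
C=line("top",B,(189,220),(198,261),.02,4);print("sq leg -x outer",C)
print("corner",meet(A,C))
for z in(0,.04):print("rail low",z,line("top",B,(325,156),(398,144),z,5))
print("rail up",line("top",B,(340,137),(372,133),.04,4))
print("upr right",line("top",B,(314,175),(328,245),.04,4))
print("upr left z0",line("top",B,(302,185),(316,245),0.0,4))
E
```

```text
0.0991782498862735 -0.3625736310426665 0.09216221816514093
sq leg -y outer (array([0.4932699 , 0.27394292], dtype=float32), array([ 0.23920657, -0.9709687 ], dtype=float32), np.float32(-76.16028), np.float32(0.32672533))
sq leg -x outer (array([0.3789287, 0.3389688], dtype=float32), array([0.9711618 , 0.23842141], dtype=float32), np.float32(13.793388), np.float32(0.38286757))
corner [0.47164273 0.36173022]
rail low 0 (array([ 0.6682357, -0.2003558], dtype=float32), array([ 0.14730026, -0.9890918 ], dtype=float32), np.float32(-81.52949), np.float32(0.38452113))
rail low 0.04 (array([ 0.6607548, -0.1905445], dtype=float32), array([ 0.1472999, -0.9890919], dtype=float32), np.float32(-81.52951), np.float32(0.37341207))
rail up (array([ 0.70341545, -0.17487645], dtype=float32), array([ 0.14667189, -0.9891852 ], dtype=float32), np.float32(-81.56589), np.float32(0.30754676))
upr right (array([ 0.47440332, -0.06188595], dtype=float32), array([0.9742504 , 0.22546875], dtype=float32), np.float32(13.030444), np.float32(0.2966984))
upr left z0 (array([ 0.45872834, -0.02581866], dtype=float32), array([0.9742286, 0.2255629], dtype=float32), np.float32(13.035979), np.float32(0.2722336))
```

```bash
cat > mv.py <<'E'
from h import *
from scipy.spatial.transform import Rotation as Ro
def tgt(org,yaw,dx=0,dy=0,z=.004,flip=1):
    """TCP goal for square origin at org (+dx,dy in its axes), yaw deg"""
    c,s=np.cos(np.radians(yaw)),np.sin(np.radians(yaw)); M=np.array([[c,-s],[s,c]])
    p=np.array(org)+M@np.array([-.07+dx,-.07+dy]); a=np.radians(yaw+45)
    y=flip*np.array([np.cos(a),np.sin(a),0]); Z=np.array([0,0,-1.]); return np.r_[p,z],np.c_[np.cross(y,Z),y,Z]
def need(p,R):
    o=r.get_obs(); P,Q=np.array(o["tool_pos"]),np.array(o["tool_rot"])
    print("t",o["time_s"],"pos",P.round(4),"shift mm (tool)",(Q.T@(p-P)*1e3).round(1),"turn",Ro.from_matrix(Q.T@R).as_rotvec().round(4),"q6",o["q"][5])
    return P,Q
E
python3 - <<'E'
from mv import *
print(np.array(r.get_obs()["tool_rot"]).round(3))
for f in(1,-1):
    p,R=tgt((.4720,.3622),13.82,z=.09,flip=f);print(p,f);need(p,R)
E
```

```text
[[ 0.929  0.371 -0.   ]
 [ 0.371 -0.929  0.002]
 [ 0.    -0.002 -1.   ]]
[0.4207475  0.27750536 0.09      ] 1
t 0.1 pos [ 0.2038 -0.5103  0.2306] shift mm (tool) [ 493.5 -651.   141.8] turn [-5.0000e-04 -2.0000e-03 -2.2176e+00] q6 -0.20278779818114187
[0.4207475  0.27750536 0.09      ] -1
t 0.1 pos [ 0.2038 -0.5103  0.2306] shift mm (tool) [ 493.5 -651.   141.8] turn [-1.60e-03  4.00e-04  9.24e-01] q6 -0.20278779818114187
```

Call:
{"name": "step_arm", "arguments": {"commands": "31 -41 3 0 0 0;31 -41 3 0 0 0;31 -41 3 0 0 0;31 -41 3 0 0 0;31 -41 3 0 0 0;31 -41 3 0 0 0;31 -41 3 0 0 0;31 -41 3 0 0 0;31 -41 3 0 0 0;31 -41 3 0 0 0;31 -41 3 0 0 0;31 -41 3 0 0 0;31 -41 3 0 0 0;31 -41 3 0 0 0;30 -39 3 0 0 0;30 -39 3 0 0 0;0 0 0 0 0 0", "claw": 50}}

```text
time_s: 2.22
tool_pos: [0.421, 0.2804, 0.1824]
tool_rot: [[0.927, 0.374, -0.001], [0.374, -0.927, 0.0], [-0.001, -0.001, -1.0]]
contact_force: [0.0, -0.4, -0.4]
finger_gap: 0.0499
gripper_force: 0.0
```

Call:
{"name": "step_arm", "arguments": {"commands": "0 0 0 0 0 -0.17;0 0 0 0 0 -0.17;0 0 0 0 0 -0.17;0 0 0 0 0 -0.17;0 0 0 0 0 -0.17;0 0 0 0 0 -0.17;0 0 0 0 0 -0.17;0 0 0 0 0 -0.17;0 0 0 0 0 -0.17;0 0 0 0 0 -0.17;0 0 0 0 0 -0.17;0 0 0 0 0 -0.17;0 0 0 0 0 -0.17;0 0 0 0 0 0;0 0 0 0 0 0"}}

```text
time_s: 4.1
tool_pos: [0.4208, 0.2772, 0.1833]
tool_rot: [[-0.85, 0.528, -0.0], [0.528, 0.85, -0.0], [0.0, -0.0, -1.0]]
contact_force: [-1.0, 0.2, -0.1]
finger_gap: 0.0497
gripper_force: 0.0
```

```bash
python3 - <<'E'
from mv import *
p,R=tgt((.4720,.3622),13.82,z=.004);need(p,R)
o=r.get_obs();print(o["finger_gap"],o["contact_force"])
a=snap("top","pics/t1.png");b=snap("scene","pics/s1.png")
u=proj("scene",[.42,.277,.05]).astype(int);print(u)
c=b[u[1]-60:u[1]+60,u[0]-80:u[0]+80]
cv2.imwrite("pics/s1c.png",cv2.resize(c,None,fx=5,fy=5,interpolation=cv2.INTER_CUBIC))
E
```

```text
t 4.1 pos [0.4208 0.2772 0.1833] shift mm (tool) [  0.2   0.2 179.3] turn [-0.0003 -0.0001 -0.0115] q6 -0.6541237831400687
0.04968045536610111 [-0.96377534  0.1643039  -0.06365575]
[296 154]
```

View pics/s1c.png

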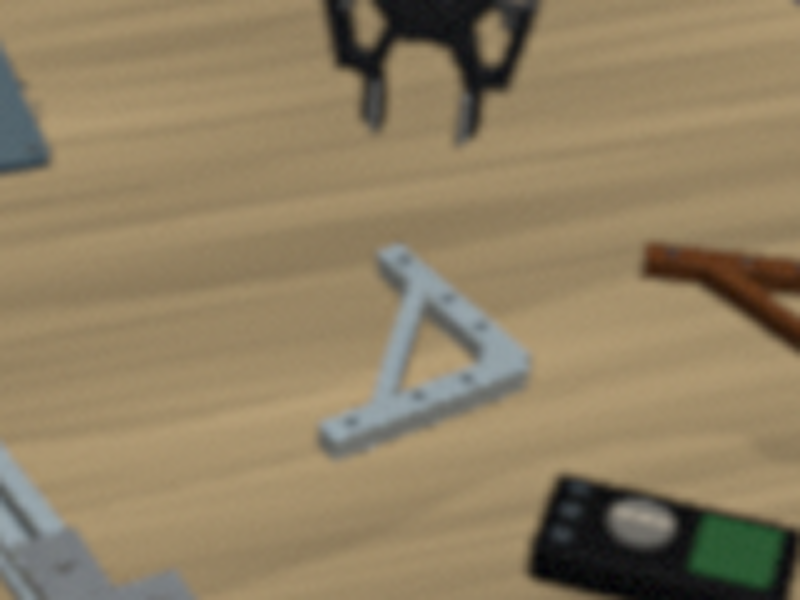

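The gripper hangs above the brace (400,330 in the crop) with its fingers along the diagonal. I'll go down and grip.

Call:
{"name": "step_arm", "arguments": {"commands": "0 0 40 0 0 -0.0115;0 0 45 0 0 0;0 0 45 0 0 0;0 0 30 0 0 0;0 0 12 0 0 0;0 0 6 0 0 0;0 0 0 0 0 0;0 0 0 0 0 0"}}

```text
time_s: 5.2
tool_pos: [0.4219, 0.2783, 0.0064]
tool_rot: [[-0.858, 0.514, 0.002], [0.514, 0.858, 0.001], [-0.001, 0.002, -1.0]]
contact_force: [0.1, 0.9, 0.3]
finger_gap: 0.05
gripper_force: 0.0
```

Call:
{"name": "step_arm", "arguments": {"commands": "0 0 0 0 0 0;0 0 0 0 0 0;0 0 0 0 0 0;0 0 0 0 0 0;0 0 0 0 0 0;0 0 0 0 0 0", "claw": 5, "force": 80}}

```text
time_s: 5.95
tool_pos: [0.4212, 0.2779, 0.006]
tool_rot: [[-0.858, 0.514, 0.001], [0.514, 0.858, 0.0], [-0.0, 0.0, -1.0]]
contact_force: [-1.9, -1.6, 5.9]
finger_gap: 0.0117
gripper_force: 79.3
```

Call:
{"name": "step_arm", "arguments": {"commands": "0 0 -3 0 0 0;0 0 -10 0 0 0;0 0 -30 0 0 0;0 0 -40 0 0 0;0 0 -30 0 0 0.05;0 0 0 0 0 0.047;0 0 0 0 0 0;0 0 0 0 0 0"}}

```text
time_s: 6.95
tool_pos: [0.4204, 0.2777, 0.1179]
tool_rot: [[-0.804, 0.594, -0.001], [0.594, 0.804, -0.0], [0.001, -0.001, -1.0]]
contact_force: [0.1, 0.1, -3.9]
finger_gap: 0.0116
gripper_force: 78.6
```

```bash
python3 - <<'E'
from mv import *
o=r.get_obs();print(o["finger_gap"],o["gripper_force"],np.array(o["contact_force"]).round(2))
p,R=tgt((.6413,-.0263),8.46,-.015,-.030,z=.119);print(p);need(p,R)
a=snap("top","pics/t2.png");b=snap("scene","pics/s2.png")
c1=a[180:280,150:280];u=proj("scene",[.42,.277,.12]).astype(int)
c=b[u[1]-50:u[1]+50,u[0]-65:u[0]+65]
cv2.imwrite("pics/c2.png",cv2.resize(np.hstack([c1,c]),None,fx=3,fy=3,interpolation=cv2.INTER_CUBIC))
E
```

```text
0.011561508535419473 78.58332395553589 [ 0.05  0.11 -3.9 ]
[ 0.57193679 -0.13771699  0.119     ]
t 6.95 pos [0.4204 0.2777 0.1179] shift mm (tool) [-368.7 -244.    -1.1] turn [-0.0011 -0.0007  0.0014] q6 -0.5724688901563101
```

View pics/c2.png

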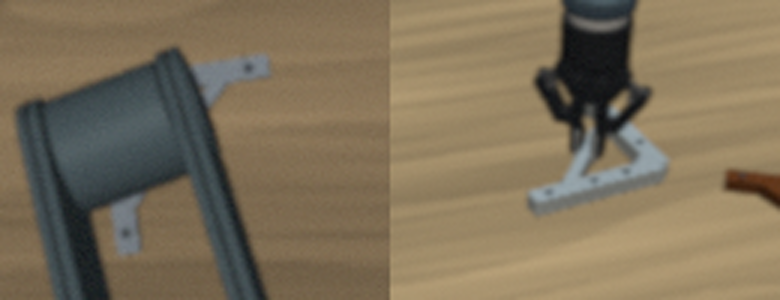

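The square is held level in the air at (620,170) in the crop, and the wrist reads its 3.9 N weight. Now I'll carry it over.

Call:
{"name": "step_arm", "arguments": {"commands": "-15 -10 0 0 0 0;-28 -19 0 0 0 0;-31 -20 0 0 0 0;-31 -20 0 0 0 0;-31 -20 0 0 0 0;-31 -20 0 0 0 0;-31 -20 0 0 0 0;-31 -20 0 0 0 0;-31 -20 0 0 0 0;-31 -20 0 0 0 0;-31 -20 0 0 0 0;-31 -20 0 0 0 0;-28 -10 0 0 0 0;-18 -6 0 0 0 0;0 0 0 0 0 0;0 0 0 0 0 0"}}

```text
time_s: 9.05
tool_pos: [0.5949, -0.1564, 0.1177]
tool_rot: [[-0.804, 0.595, -0.002], [0.595, 0.804, 0.001], [0.002, -0.0, -1.0]]
contact_force: [-1.0, 0.2, -3.7]
finger_gap: 0.0117
gripper_force: 78.7
```

```bash
python3 - <<'E'
from mv import *
for z in (.030,.0065):
    p,R=tgt((.6413,-.0263),8.46,-.015,-.030,z=z);print(p);need(p,R)
a=snap("top","pics/t3.png");b=snap("scene","pics/s3.png")
c1=a[110:260,250:420];u=proj("scene",[.58,-.1,.06]).astype(int)
c=b[u[1]-75:u[1]+75,u[0]-85:u[0]+85]
cv2.imwrite("pics/c3.png",cv2.resize(np.hstack([c1,c]),None,fx=2.35,fy=2.35,interpolation=cv2.INTER_CUBIC))
E
```

```text
[ 0.57193679 -0.13771699  0.03      ]
t 9.05 pos [ 0.5949 -0.1564  0.1177] shift mm (tool) [29.4  1.3 87.7] turn [-0.0003 -0.0019  0.0002] q6 -1.3714418764233578
[ 0.57193679 -0.13771699  0.0065    ]
t 9.05 pos [ 0.5949 -0.1564  0.1177] shift mm (tool) [ 29.3   1.3 111.2] turn [-0.0003 -0.0019  0.0002] q6 -1.3714418764233578
```

View pics/c3.png

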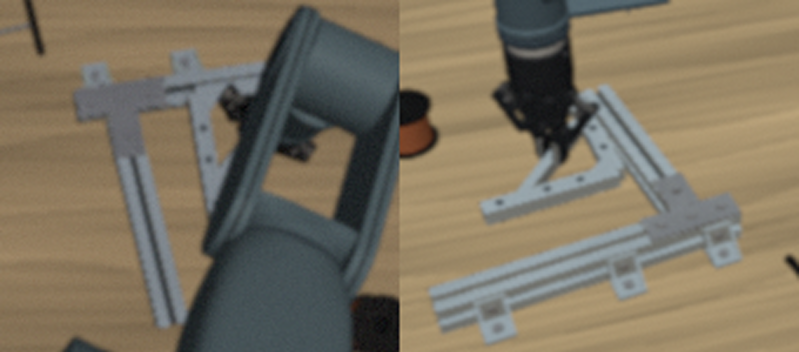

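The square hangs over the open side of the corner, overshot by 29 mm. I'll correct that and lower it.

Call:
{"name": "step_arm", "arguments": {"commands": "15 1 0 0 0 0;14 0 0 0 0 0;0 0 30 0 0 0;0 0 40 0 0 0;0 0 25 0 0 0;0 0 8 0 0 0;0 0 5 0 0 0;0 0 3 0 0 0;0 0 0 0 0 0;0 0 0 0 0 0"}}

```text
time_s: 10.4
tool_pos: [0.5736, -0.1386, 0.008]
tool_rot: [[-0.804, 0.595, 0.001], [0.595, 0.804, -0.0], [-0.001, 0.0, -1.0]]
contact_force: [-0.0, -0.4, -3.5]
finger_gap: 0.0116
gripper_force: 78.7
```

```bash
python3 - <<'E'
from mv import *
p,R=tgt((.6413,-.0263),8.46,-.015,-.030,z=.006);need(p,R)
p,R=tgt((.6413,-.0263),8.46,0,0,z=.006);need(p,R)
o=r.get_obs();print(np.array(o["contact_force"]).round(2),np.array(o["wrist_torque"]).round(2))
M=np.array(o["tool_rot"]);c,s=np.cos(np.radians(8.46)),np.sin(np.radians(8.46))
print("1mm rail x:",M.T@[c,s,0],"rail y:",M.T@[-s,c,0])
E
```

```text
t 10.4 pos [ 0.5736 -0.1386  0.008 ] shift mm (tool) [ 1.9 -0.3  2. ] turn [0.0003 0.0012 0.0004] q6 -1.3594244581828812
t 10.4 pos [ 0.5736 -0.1386  0.008 ] shift mm (tool) [12.5 31.5  2. ] turn [0.0003 0.0012 0.0004] q6 -1.3594244581828812
[-0.01 -0.39 -3.47] [-0.06  0.01 -0.02]
1mm rail x: [-0.70740272  0.70681001  0.00100203] rail y: [ 7.06809759e-01  7.07403384e-01 -6.46229283e-04]
```

Call:
{"name": "step_arm", "arguments": {"commands": "0 0 1 0 0 0;0 0 1 0 0 0;-2.1 2.1 0 0 0 0;-2.1 2.1 0 0 0 0;-2.1 2.1 0 0 0 0;-1.4 1.4 0 0 0 0;0 0 0 0 0 0;0 0 0 0 0 0"}}

```text
time_s: 11.4
tool_pos: [0.5845, -0.1371, 0.0061]
tool_rot: [[-0.804, 0.595, 0.001], [0.595, 0.804, -0.001], [-0.001, 0.0, -1.0]]
contact_force: [-2.8, -0.3, 5.0]
finger_gap: 0.0115
gripper_force: 79.9
```

Call:
{"name": "step_arm", "arguments": {"commands": "-0.7 0.7 0 0 0 0;-0.7 0.7 0 0 0 0;-0.7 0.7 0 0 0 0;0 0 0 0 0 0"}}

```text
time_s: 11.9
tool_pos: [0.5859, -0.1366, 0.006]
tool_rot: [[-0.804, 0.595, -0.002], [0.595, 0.804, -0.0], [0.002, -0.002, -1.0]]
contact_force: [-8.4, -0.6, 8.7]
finger_gap: 0.012
gripper_force: 80.4
```

Call:
{"name": "step_arm", "arguments": {"commands": "1.4 1.4 -0.4 0 0 0;1.4 1.4 -0.3 0 0 0;1.4 1.4 0 0 0 0;1.4 1.4 0 0 0 0;1.4 1.4 0 0 0 0;1.4 1.4 0 0 0 0;1.4 1.4 0 0 0 0;0 0 0 0 0 0;0 0 0 0 0 0"}}

```text
time_s: 13.02
tool_pos: [0.584, -0.1236, 0.0061]
tool_rot: [[-0.804, 0.595, -0.002], [0.595, 0.804, -0.001], [0.001, -0.002, -1.0]]
contact_force: [-5.9, -5.5, 3.3]
finger_gap: 0.0119
gripper_force: 79.6
```

```bash
cat > st.py <<'E'
from mv import *
o=r.get_obs();c,s=np.cos(np.radians(8.46)),np.sin(np.radians(8.46));n=np.array([c,s,0]);m=np.array([-s,c,0])
P=np.array(o["tool_pos"])-[.6413,-.0263,0];F=np.array(o["contact_force"]);M=np.array(o["tool_rot"])
print("t",o["time_s"],"rail xy of grip mm",(P@n*1e3).round(2),(P@m*1e3).round(2),"z",P[2],"F rail",(F@n).round(1),(F@m).round(1),F[2].round(1),"T",np.array(o["wrist_torque"]).round(2),"toolyaw-45",np.degrees(np.arctan2(M[1,1],M[0,1]))-45)
E
python3 st.py
```

```text
t 13.025 rail xy of grip mm -71.03 -87.84 z 0.006060621447396861 F rail -6.6 -4.6 3.3 T [-0.7   0.94 -0.09] toolyaw-45 8.494332161088671
```

Call:
{"name": "step_arm", "arguments": {"commands": "1.4 1.4 0 0 0 0;1.4 1.4 0 0 0 0;1.4 1.4 0 0 0 0;1.4 1.4 0 0 0 0;1.4 1.4 0 0 0 0;0 0 0 0 0 0;0 0 0 0 0 0"}}

```text
time_s: 13.9
tool_pos: [0.5826, -0.1142, 0.0061]
tool_rot: [[-0.804, 0.595, -0.002], [0.595, 0.804, -0.002], [0.0, -0.002, -1.0]]
contact_force: [-5.7, -5.4, 2.3]
finger_gap: 0.0118
gripper_force: 79.5
```

```bash
python3 st.py
```

```text
t 13.9 rail xy of grip mm -71.04 -78.35 z 0.006051269165868799 F rail -6.5 -4.5 2.3 T [-0.94  0.95 -0.06] toolyaw-45 8.493543329685046
```

Call:
{"name": "step_arm", "arguments": {"commands": "1.4 1.4 0 0 0 0;1.4 1.4 0 0 0 0;0.7 0.7 0 0 0 0;0.7 0.7 0 0 0 0;0 0 0 0 0 0;0 0 0 0 0 0"}}

```text
time_s: 14.65
tool_pos: [0.5817, -0.1085, 0.006]
tool_rot: [[-0.804, 0.595, -0.002], [0.595, 0.804, -0.002], [0.0, -0.003, -1.0]]
contact_force: [-5.2, -6.4, 1.8]
finger_gap: 0.0117
gripper_force: 79.5
```

```bash
python3 st.py
```

```text
t 14.65 rail xy of grip mm -71.04 -72.56 z 0.006033672230471493 F rail -6.1 -5.6 1.8 T [-1.01  1.01 -0.04] toolyaw-45 8.497373396630941
```

Call:
{"name": "step_arm", "arguments": {"commands": "0.7 0.7 0 0 0 0;0.7 0.7 0 0 0 0;0 0 0 0 0 0;0 0 0 0 0 0"}}

```text
time_s: 15.15
tool_pos: [0.5814, -0.1066, 0.006]
tool_rot: [[-0.804, 0.595, -0.002], [0.595, 0.804, -0.002], [0.0, -0.003, -1.0]]
contact_force: [-5.2, -6.1, 2.1]
finger_gap: 0.0119
gripper_force: 79.5
```

```bash
python3 st.py
```

```text
t 15.15 rail xy of grip mm -71.03 -70.58 z 0.006044310108195238 F rail -6.1 -5.3 2.1 T [-1.1   0.87 -0.07] toolyaw-45 8.498758110335466
```

Call:
{"name": "step_arm", "arguments": {"commands": "0.7 0.7 0 0 0 0;0.7 0.7 0 0 0 0;0 0 0 0 0 0;0 0 0 0 0 0"}}

```text
time_s: 15.65
tool_pos: [0.5813, -0.1056, 0.006]
tool_rot: [[-0.804, 0.595, -0.001], [0.595, 0.804, -0.003], [-0.001, -0.003, -1.0]]
contact_force: [-7.1, -10.4, 1.4]
finger_gap: 0.0116
gripper_force: 79.4
```

```bash
python3 st.py
```

```text
t 15.65 rail xy of grip mm -71.03 -69.63 z 0.006033018733767638 F rail -8.6 -9.2 1.4 T [-1.65  0.98 -0.1 ] toolyaw-45 8.50311872550774
```

The y force is climbing and the motion has stalled, so it is seating. I'll press a little more, mostly toward the rail.

Call:
{"name": "step_arm", "arguments": {"commands": "-0.7 0.7 0 0 0 0;-0.7 0.7 0 0 0 0;0 1.4 0 0 0 0;0 0 0 0 0 0;0 0 0 0 0 0"}}

```text
time_s: 16.27
tool_pos: [0.5813, -0.1055, 0.006]
tool_rot: [[-0.804, 0.594, -0.007], [0.594, 0.804, -0.005], [0.003, -0.008, -1.0]]
contact_force: [-15.4, -16.5, 7.6]
finger_gap: 0.0116
gripper_force: 80.3
```

```bash
python3 st.py; python3 - <<'E'
from meas import *
b=snap("scene","pics/s4.png");a=snap("top","pics/t4.png")
B=blue(a)
print("upr left z0",line("top",B,(300,185),(309,245),0.0,5)[2:])
u=proj("scene",[.58,-.1,.02]).astype(int)
c=b[u[1]-60:u[1]+60,u[0]-80:u[0]+80];c1=a[120:260,270:350]
cv2.imwrite("pics/c4.png",np.hstack([cv2.resize(c,(560,420),interpolation=cv2.INTER_CUBIC),cv2.resize(c1,(240,420),interpolation=cv2.INTER_CUBIC)]))
E
```

```text
t 16.275 rail xy of grip mm -70.97 -69.53 z 0.006007549302176521 F rail -17.7 -14.1 7.6 T [-2.64  2.33 -0.09] toolyaw-45 8.536231074039897
upr left z0 (np.float32(8.538366), np.float32(0.26159486))
```

View pics/c4.png

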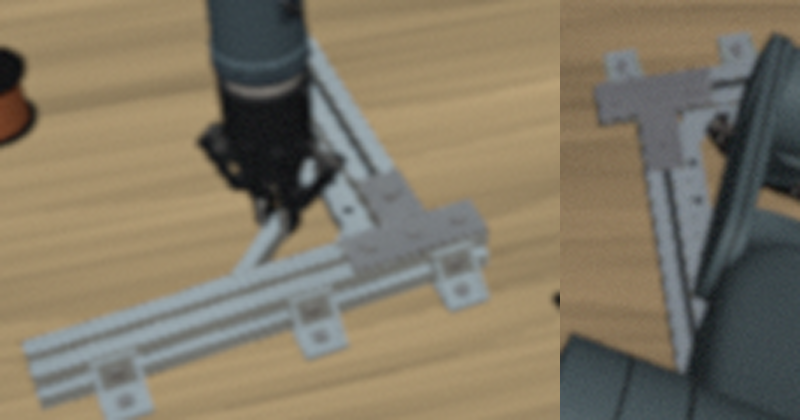

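The square sits against both faces: stalled at 18 N and 14 N, with the upright at 8.54° against the rail's 8.46°. I'll hold briefly to check it stays, then hand in.

Call:
{"name": "step_arm", "arguments": {"commands": "0 0 0 0 0 0;0 0 0 0 0 0;0 0 0 0 0 0;0 0 0 0 0 0"}}

```text
time_s: 16.88
tool_pos: [0.5813, -0.1055, 0.006]
tool_rot: [[-0.804, 0.594, -0.007], [0.594, 0.804, -0.005], [0.003, -0.008, -1.0]]
contact_force: [-14.7, -16.4, 7.2]
finger_gap: 0.0117
gripper_force: 80.3
```

```bash
python3 st.py; python3 -c "
from plant import r
print(r.finish_job())"
```

```text
t 16.875 rail xy of grip mm -70.97 -69.54 z 0.006026703175658163 F rail -16.9 -14.0 7.2 T [-2.57  2.43 -0.08] toolyaw-45 8.53384596560172
the job is handed in; nothing more can be done
None
```

I pressed the aluminium square home in the frame corner and handed the job in at about 17 s, with the arm still gripping it and pushing about 17 N against the rail and 14 N against the upright; the upright measures within about 0.1° of square to the rail, and I touched nothing else on the bench.

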